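# Snap the protective cap onto the open quick-connect port

## Robot

A 6-joint arm with a two-finger parallel gripper is mounted at the origin on a cart in front of the work surface, level with it; the furniture and walls round the work are solid. World frame = base frame: x ahead of the robot, y to its left, z up, the work surface at z = 0. Lengths are in m, angles in rad, forces in N, time in s.
With the tool pointing down it reaches from about 0.425 to 0.95 m from the base axis. Payload 3.5 kg.
Tool frame: the origin (TCP) lies at the very end of the fingers, on their centre line; the grasp point (between the pads) lies env.tcp_to_grasp behind it (env.tcp_to_grasp is the distance from the TCP to the grasp point, in m); z points along the fingers, y is the line along which they close (so a half turn about z gives the same grasp; the last joint's range is limited). The gripper opens to 85 mm and grips with 20 to 120 N. Pads are 22 mm wide; open, the fingers measure 114 mm over their backs; the gripper's body (76 mm by 85 mm) begins 54 mm behind the grasp point. The pads swing forward as they close: fully open they stand 13 mm farther back than shut.
Start: joints at [0.976, 0.286, 1.577, -0, 1.279, -0.15], TCP at [0.29, 0.609, 0.206] pointing down, gripper open.
Joint ranges: [-2.77, 2.77], [-0.9, 2.22], [0.21, 2.48], [-1.53, 4.67], [0.24, 2.81], [-2.84, 2.84]. Speed limits (rad/s): [2.79, 2.79, 3.14, 3.14, 3.14, 3.14].

## Interface

Orientations are given as a 3x3 rotation matrix whose columns are the frame's x, y, z axes.
In Python, from station import state, viewer, close_job, env gives the robot as it stands.
- The arm moves only by the tool servo_tool, never from a script. Its argument "rows" is text: rows parted by semicolons, each of 5 numbers parted by spaces: the shift along the tool's x, y, z in m, then the turn about the tool's z in rad, then the closure, from -1 (fully open) to 1 (shut). A call has 1 to 8 rows; each row shifts and turns the commanded pose from where the row before left it, along the tool's axes as they then stand; what a row does not reach is not made up. A row lasts 1/12 s, in which the tool goes at most 41.7 mm and 7.16 degrees, less where a joint would pass 70% of its speed; a pose out of reach is approached as far as the arm can. A call is refused whole if a number of a shift passes 0.0417 or a number of a turn 0.125, either way. A call with a gripper value outside its range is refused whole. The fingers move at their own pace and stop on an object; "newtons" is the grip in N (left out, the last holds). Time passes only in rows, so rows that do not move let the fingers close. It gives the time, the measured TCP pose, the force, the opening and the grip force at its end, in the units of the state.
- state(): the state, without advancing time (a new reading comes with each control period).
- viewer.read_camera(name): name is "scene" or "side" or "wrist"; returns a dict with "image" (420x560x3 uint8, blue, green, red), "z_map" (420x560 float32, m along the optical axis (not along the pixel's ray), 0 where there is no reading), "intrinsics" (3x3 intrinsics, pixels), "rvec" (rotation vector, rad) and "tvec" (3), from world to camera coordinates, as OpenCV has them. Camera axes: x right, y down, z forward; pixel columns grow to the right and rows downward; lengths in m; the calibration is good to about 2 mm. A picture is of the moment at which its call begins.
- close_job(): hands the job in; it is judged then, once.
The state is a dict: "time_s": time; "joint_positions": joint angles; "joint_vel": joint speeds; "tau": joint torques, N m; "ee_pos": TCP position; "ee_rot": TCP orientation; "wrist_force": force on the tool from outside, world axes, zero at the start; "wrist_torque": the same for the moment, N m; "width": opening from 0.0 (shut) to 1.0 (fully open); "grip_force": force on a finger pad.
Only numpy, scipy, OpenCV 4.12 (cv2) and the standard library are available. Lean on these libraries where they do the work, as an engineer would, in place of code of your own. Each camera call takes 0.05 s, during which the arm holds its last target. There are 200 camera calls.

## Task

Lift the blue snap cap out of the dark grey parts tray and press it straight down onto the open brass quick-connect port of the metal manifold until it clicks and sits flush on its seat all round. Do not ease off at the click: keep pressing with about 10 N for a couple of seconds and finish like that, still gripping the cap and pressing it down. Never ram it, leave the orange and green caps in the tray, and do not disturb the other things on the worktop.

Things in the scene. Friction and masses are not known exactly. Their poses are not given: they have to be found in the camera images.
- cap_blue: Loose blue plastic snap cap, 30 g, standing upright in the tray. Round skirt 40 mm across and 24 mm high, open below; on top of it a round grip 22 mm across and 22 mm high (46 mm overall). Pinch the grip; the fingertips may rest on the flat top of the skirt. Origin: centre of its underside, z up along its axis. Inside the skirt a snap bead about 21 mm across lies 4 mm above the underside.
- cap_orange: Loose orange cap of the same shape and size in the tray; stays there. Origin: centre of its underside.
- cap_green: Loose green cap of the same shape and size in the tray; stays there. Origin: centre of its underside.
- tray: Dark grey open parts tray, fixed to the worktop, 110 (x) x 210 (y) x 26 mm high outside, walls and floor 4 mm, holding the three caps. Origin: centre of its underside.
- manifold: Metal manifold block fixed to the worktop, 70 (x) x 140 (y) x 30 mm high, with two ports on top 70 mm apart along its y axis: the open one at y = -35 mm, and at y = +35 mm one that already wears a dark grey cap like the loose ones (its top 80 mm above the worktop). Origin: centre of its underside.
- port_seat: Flat steel seat disc of the open port, 38 mm across, 4 mm high, on top of the manifold (part of it). Origin: centre of its underside. Pressed down, the cap meets the balls about 10 mm above home; resistance rises to 7 to 10 N, drops (the click) about 5 mm above home, and the balls draw the cap down to the hard seat.
- port (a point): Centre of the top face of the open port's seat, 34 mm above the worktop; the cap's underside rests here when home. A brass neck 18 mm across rises 17 mm above it, its nose tapered to 10 mm; four sprung steel balls stand out of its sides, 25 mm across their tips, 8.9 mm above this point.
- cup_white: Loose white specimen cup, 54 mm across, 78 mm high, a bystander. Origin: centre of its underside.
- timer: Loose white timer, 62 x 62 x 16 mm, a bystander. Origin: centre of its underside.
- bottle_green_cap: Loose small white bottle with green cap, 32 mm across, 59 mm high, a bystander. Origin: centre of its underside.
- petri: Loose petri dish, 64 mm across, 16 mm high, a bystander. Origin: centre of its underside.

How it is judged:
By the outcome, as a careful person would: the job done as asked, in the order asked, and still so for the second after the job is handed in, while the arm keeps its last pose, push and grip.
It also fails if it takes over 64 s, if anything falls off the work surface, if the arm or the gripper's body presses on something with over 40 N, if the wrist force passes 120 N, or if a joint passes its speed limit or range.

## Working session

There is one attempt and no reset: what is moved stays moved. The work goes in short steps, Python scripts to look and compute and a tool call to move; the robot and the scene stay as the last step left them, time stands still between calls to the robot, and variables do not carry over. Pictures are saved under pics/ and viewed, at most 10 in all, crops included, and the job is handed in when it is done.

Besides the shell and the picture viewer there is one more tool, called after "Request:" by a JSON object that holds its "name" and its "arguments", one argument or row to a line. servo_tool: Moves the arm, as the interface text tells. Its arguments: {"type":"object","properties":{"rows":{"type":"string"},"newtons":{"type":"number"}},"required":["rows"]}

```bash
mkdir -p pics; cat > h.py <<'E'
import numpy as np, cv2
from station import state, viewer, close_job, env
def cam(n):
    c=viewer.read_camera(n); c['R']=cv2.Rodrigues(np.array(c['rvec'],float))[0]; c['t']=np.array(c['tvec'],float).ravel(); return c
def ray(c,u,v,z):
    d=c['R'].T@np.linalg.solve(c['intrinsics'],[u,v,1.]); o=-c['R'].T@c['t']
    return o+d*(z-o[2])/d[2]
def cloud(c):
    Z=c['z_map']; v,u=np.indices(Z.shape); K=c['intrinsics']
    P=np.stack([(u-K[0,2])/K[0,0]*Z,(v-K[1,2])/K[1,1]*Z,Z],-1)
    W=(P-c['t'])@c['R']; W[Z==0]=np.nan; return W
E
python3 - <<'E'
from h import *
s=state(); print(s, env.tcp_to_grasp)
ims=[]
for n in("scene","side","wrist"):
    c=cam(n); np.savez(f'{n}0.npz',**c); ims.append(c['image']); print(n,-c['R'].T@c['t'])
    cv2.imwrite(f'pics/{n}0.png',c['image'])
E
```

```text
{'time_s': 0.0, 'joint_positions': array([ 9.75990238e-01,  2.87181186e-01,  1.57821965e+00,  2.11304873e-06,
        1.27860492e+00, -1.50005167e-01]), 'joint_vel': array([-0.00088117, -0.00047926, -0.00039972,  0.00041495,  0.00029268,
        0.00236449]), 'tau': array([ 3.68556484e-04, -4.05988812e+01, -2.92620510e+01, -2.88636886e-05,
        5.82474255e-03,  2.80712136e-06]), 'ee_pos': array([0.28999621, 0.6087144 , 0.20471382]), 'ee_rot': array([[-9.02695834e-01,  4.30277118e-01, -1.35385641e-03],
       [ 4.30279095e-01,  9.02693697e-01, -1.99753990e-03],
       [ 3.62621942e-04, -2.38570705e-03, -9.99997088e-01]]), 'wrist_force': array([-0.27138542, -0.46513317, -0.4179723 ]), 'wrist_torque': array([ 0.00557251, -0.02191203, -0.01702197]), 'grip_force': 0.0, 'width': 1.0016651355627766} 0.0187
scene [0.00967472 0.97896097 1.31002564]
side [0.54050712 0.77446302 0.830228  ]
wrist [0.22890645 0.6385434  0.37174158]
```

View pics/scene0.png

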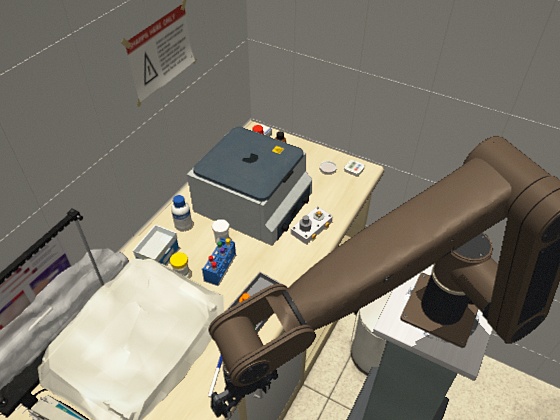

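View pics/side0.png

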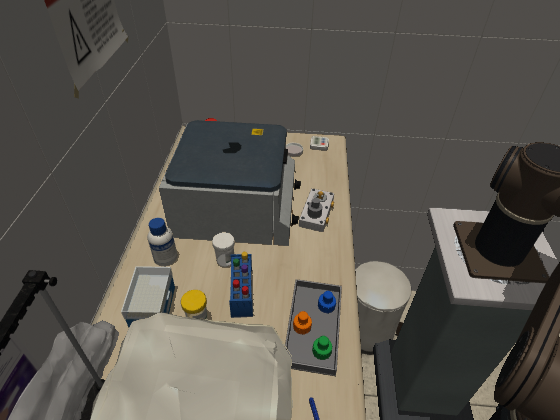

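The side view shows the tray with blue at (327,300), orange (303,322) and green (322,346). The manifold is at (317,208), with its grey cap near (316,210) and the open brass port near (321,196), next to the machine. The scene view shows the manifold at (312,225), and the arm partly hides the tray.

```bash
python3 - <<'E'
from h import *
c=dict(np.load('side0.npz')); W=cloud(c); im=c['image']; hsv=cv2.cvtColor(im,cv2.COLOR_BGR2HSV)
v,u=np.indices(im.shape[:2]); roi=(u>285)&(u<345)&(v>278)&(v<372)
for n,(a,b) in dict(blue=(105,130),orange=(5,20),green=(45,80)).items():
    m=roi&(hsv[...,0]>=a)&(hsv[...,0]<=b)&(hsv[...,1]>120)&(hsv[...,2]>60)
    P=W[m]; P=P[~np.isnan(P[:,2])]
    top=P[P[:,2]>P[:,2].max()-.006]; 
    print(n,len(P),P[:,2].max(),'top ctr',top.mean(0),np.ptp(top,0),'bbox mid',(P.min(0)+P.max(0))/2,np.ptp(P,0))
    uu,vv=u[m],v[m]; print(uu.min(),uu.max(),vv.min(),vv.max())
for n,r in (('side',(290,345,180,235)),('scene',(285,340,200,250))):
    c=dict(np.load(n+'0.npz')); W=cloud(c); p=W[r[2]:r[3],r[0]:r[1]]
    z=p[...,2]; 
    for lo,hi in((.024,.031),(.031,.0375),(.04,.053),(.05,.09),(.074,.09)):
        q=p[(z>lo)&(z<hi)]; print(n,lo,len(q),np.nanmean(q,0),q.min(0),q.max(0))
    cv2.imwrite(f'pics/m_{n}.png',cv2.resize(c['image'][r[2]:r[3],r[0]:r[1]],None,fx=7,fy=7,interpolation=2))
a=cv2.imread('pics/m_side.png');b=cv2.imread('pics/m_scene.png');b=cv2.resize(b,(385,350))
cv2.imwrite('pics/m.png',np.hstack([a[:350],b]))
# silhouette floor plan for obstacles
c=dict(np.load('side0.npz'));W=cloud(c);P=W.reshape(-1,3);P=P[~np.isnan(P[:,0])]
k=(P[:,0]>.35)&(P[:,0]<.75)&(P[:,1]>-.6)&(P[:,1]<.5)&(P[:,2]<.5)
H={}
for x,y,z in P[k]:
    q=(int(y//.04),int(x//.04)); H[q]=max(H.get(q,0),z)
for y in range(12,-16,-1): print('%5.2f'%(y*.04),' '.join('%3d'%(1000*H.get((y,x),0)) for x in range(8,19)))
E
```

```text
blue 226 0.053491795572502394 top ctr [0.45573995 0.21597004 0.05041178] [0.0202241  0.01921335 0.00585788] bbox mid [0.45530454 0.21186026 0.02952877] [0.03999651 0.04854976 0.04792605]
318 335 291 312
orange 338 0.05370626562376632 top ctr [0.509949   0.27503824 0.05024711] [0.01954545 0.02199015 0.00558284] bbox mid [0.50939095 0.26677707 0.02902191] [0.04041217 0.05680499 0.04936871]
293 311 311 334
green 243 0.05262111206239877 top ctr [0.46597058 0.33028951 0.04999563] [0.02049754 0.02077324 0.0057531 ] bbox mid [0.46648524 0.33207324 0.03033862] [0.03744941 0.03452437 0.04456499]
313 331 336 357
side 0.024 397 [ 0.48092422 -0.08433459  0.02900516] [ 0.43473458 -0.17009941  0.02412435] [ 0.55328684 -0.01370742  0.03099252]
side 0.031 230 [ 0.48372374 -0.09815074  0.03292764] [ 0.43493201 -0.18315904  0.03102763] [ 0.55350555 -0.01111077  0.03737242]
side 0.04 166 [ 0.51209027 -0.0891783   0.04730138] [ 0.46247281 -0.17965435  0.04000778] [0.55384699 0.00118424 0.05264964]
side 0.05 323 [ 0.51731218 -0.07103798  0.06537845] [ 0.46884763 -0.1794695   0.05004454] [0.56186283 0.015
[... 1494 characters left out ...]

-0.08   0   4   4  80  83  83 210 212 212 213 212
-0.12   0   4  25  36  56  83 211 213 212 213 212
-0.16   0   3  35  53  49  83 210 213 212 212 212
-0.20   0   2   5  31  33  83 210 211 213 212 213
-0.24   0   3   3   3   3  82 207 211 213 213 212
-0.28   0   4   5   4   4  79  91   0   0   0   0
-0.32   0   4   3   4   3   3   0   0   0   0   0
-0.36   0   3   2   3   5   5  17   0   0   0   0
-0.40   0   3   5   5   3  20  19   0   0   0   0
-0.44   0   3   3  21  20  18  18   0   0   0   0
-0.48   0   3   5  20  19   3   3   0   0   0   0
-0.52 455 455 452 452 450 449 447 445 444 443 441
-0.56 431 440 423 375 430 436 416 440 382 405 248
-0.60   0   0   0   0   0   0   0   0   0   0   0
```

View pics/m.png

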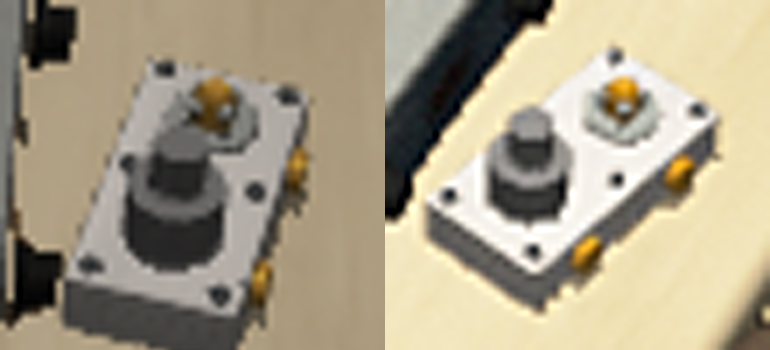

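Blue is at about (0.456, 0.213). I'll square the tool to the world axes first, then move above the tray.

Request:
{"name": "servo_tool", "arguments": {
  "rows": "0 0 0 -0.11 -1;0 0 0 -0.11 -1;0 0 0 -0.11 -1;0 0 0 -0.11 -1;-0.015 -0.03 0 0 -1;-0.015 -0.035 0 0 -1;-0.015 -0.035 0 0 -1;-0.015 -0.035 0 0 -1"
}}

```text
time_s: 0.82
ee_pos: [0.3497, 0.4725, 0.2055]
ee_rot: [[-1.0, 0.004, -0.001], [0.004, 1.0, -0.001], [0.001, -0.001, -1.0]]
wrist_force: [0.6, 0.1, -0.3]
width: 1.001
grip_force: 0.0
```

Request:
{"name": "servo_tool", "arguments": {
  "rows": "-0.015 -0.035 0 0 -1;-0.015 -0.035 0 0 -1;-0.015 -0.035 0 0 -1;-0.015 -0.035 0 0 -1;-0.015 -0.035 0 0 -1;-0.016 -0.035 0 0 -1;-0.015 -0.03 0 0 -1;0 -0.02 0 0 -1"
}}

```text
time_s: 1.48
ee_pos: [0.4562, 0.2106, 0.2061]
ee_rot: [[-1.0, 0.008, 0.001], [0.008, 1.0, -0.001], [-0.001, -0.001, -1.0]]
wrist_force: [0.2, -0.7, 0.9]
width: 0.998
grip_force: 0.0
```

Request:
{"name": "servo_tool", "arguments": {
  "rows": "0 0 0 0 -1;0 0 0 0 -1;0 0 0 0 -1"
}}

```text
time_s: 1.73
ee_pos: [0.4542, 0.214, 0.2059]
ee_rot: [[-1.0, 0.005, -0.0], [0.005, 1.0, 0.0], [0.0, 0.0, -1.0]]
wrist_force: [-0.3, 0.7, 0.8]
width: 0.998
grip_force: 0.0
```

```bash
python3 - <<'E'
from h import *
s=state(); print(s['ee_pos'],s['ee_rot'],s['wrist_force'])
c=cam('wrist'); np.savez('wrist1.npz',**c); print(-c['R'].T@c['t'])
im=c['image'];cv2.imwrite('pics/w1.png',im)
W=cloud(c);hsv=cv2.cvtColor(im,cv2.COLOR_BGR2HSV)
m=(hsv[...,0]>=105)&(hsv[...,0]<=130)&(hsv[...,1]>120)&(hsv[...,2]>50)
P=W[m&(W[...,2]>.043)]; print(len(P),P.min(0),P.max(0),(P.min(0)+P.max(0))/2)
P=W[m&(W[...,2]>.022)&(W[...,2]<.032)]; print(len(P),P.min(0),P.max(0),(P.min(0)+P.max(0))/2)
E
```

```text
[0.45423406 0.21400468 0.20594715] [[-9.99988499e-01  4.78046602e-03 -3.85212551e-04]
 [ 4.78029719e-03  9.99988478e-01  4.38001465e-04]
 [ 3.87301964e-04  4.36154997e-04 -9.99999830e-01]] [-0.25652467  0.69123821  0.79728038]
[0.38625918 0.21406513 0.37286587]
1675 [0.44413479 0.12767074 0.04308676] [0.66336538 0.25783962 0.30682333] [0.55375009 0.19275518 0.17495504]
1612 [0.4351022  0.12901817 0.02203189] [0.67527404 0.25724316 0.03195136] [0.55518812 0.19313066 0.02699162]
```

View pics/w1.png

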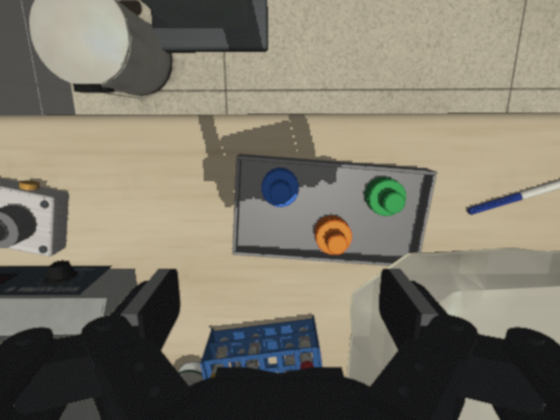

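The wrist view shows the blue cap clearly at (280,188), orange at (334,236), green at (386,198), and the fingers at the bottom of the frame. I'll measure blue inside a region of interest.

```bash
python3 - <<'E'
from h import *
c=dict(np.load('wrist1.npz')); im=c['image']; W=cloud(c);hsv=cv2.cvtColor(im,cv2.COLOR_BGR2HSV)
v,u=np.indices(im.shape[:2])
m=(np.hypot(u-280,v-188)<30)&(hsv[...,0]>=100)&(hsv[...,0]<=130)&(hsv[...,1]>120)
P=W[m&(W[...,2]>.045)];print(len(P),P.min(0),P.max(0),(P.min(0)+P.max(0))/2)
P=W[m&(W[...,2]>.023)&(W[...,2]<.032)];print(len(P),P.min(0),P.max(0),(P.min(0)+P.max(0))/2)
(x,y),r=cv2.minEnclosingCircle(np.argwhere(m&(W[...,2]<.034))[:,::-1].astype(np.float32).copy()); print(x,y,r,ray(c,x,y,.026))
for z in(.05,.028):
  mm=(m&(abs(W[...,2]-z)<.004)).astype(np.uint8); k=max(cv2.findContours(mm,0,1)[0],key=len)
  e=cv2.fitEllipse(k); print(z,e,ray(c,*e[0],z))
E
```

```text
383 [0.44457329 0.20489407 0.04554416] [0.46585647 0.22571913 0.0509149 ] [0.45521488 0.2153066  0.04822953]
642 [0.4351022  0.19592549 0.02307853] [0.47430149 0.23385438 0.03057853] [0.45470185 0.21488994 0.02682853]
279.5 187.0 19.163867950439453 [0.45381694 0.21435945 0.026     ]
0.05 ((280.3576965332031, 192.27806091308594), (21.04424476623535, 21.311477661132812), 67.52921295166016) [0.45440481 0.2151613  0.05      ]
0.028 ((279.8111877441406, 187.5334930419922), (35.61884307861328, 36.20368576049805), 24.088842391967773) [0.45399429 0.21468057 0.028     ]
```

Request:
{"name": "servo_tool", "arguments": {
  "rows": "0 0.001 0.03 0 -1;0 0 0.035 0 -1;0 0 0.035 0 -1;0 0 0.03 0 -1;0 0 0.02 0 -1;0 0 0.015 0 -1;0 0 0 0 -1;0 0 0 0 -1"
}}

```text
time_s: 2.45
ee_pos: [0.4536, 0.2155, 0.0405]
ee_rot: [[-1.0, 0.003, -0.002], [0.003, 1.0, -0.0], [0.002, -0.0, -1.0]]
wrist_force: [0.6, -0.5, 0.4]
width: 0.998
grip_force: 0.0
```

Request:
{"name": "servo_tool", "arguments": {
  "rows": "-0.001 0 0.005 0 -1;0 0 0.005 0 -1;0 0 0 0 0;0 0 0 0 0.5;0 0 0 0 1;0 0 0 0 1;0 0 0 0 1;0 0 0 0 1",
  "newtons": 50
}}

```text
time_s: 3.12
ee_pos: [0.4557, 0.2145, 0.0314]
ee_rot: [[-1.0, 0.005, 0.0], [0.005, 1.0, 0.0], [-0.0, 0.0, -1.0]]
wrist_force: [-0.0, 0.8, -1.0]
width: 0.138
grip_force: 0.0
```

Request:
{"name": "servo_tool", "arguments": {
  "rows": "0 0 0 0 1;0 0 0 0 1;0 0 0 0 1;0 0 0 0 1"
}}

```text
time_s: 3.45
ee_pos: [0.4555, 0.2145, 0.0311]
ee_rot: [[-1.0, 0.005, 0.0], [0.005, 1.0, -0.0], [-0.0, -0.0, -1.0]]
wrist_force: [-0.3, 1.1, -0.0]
width: 0.002
grip_force: 0.0
```

The fingers closed on nothing, so I'll look.

```bash
python3 - <<'E'
from h import *
c=cam('wrist'); d=cam('side'); np.savez('wrist2.npz',**c)
cv2.imwrite('pics/w2.png',np.hstack([cv2.resize(c['image'],(400,300)),cv2.resize(d['image'][200:400,220:420],(400,400))[:300]]))
print(state()['ee_pos'])
E
```

```text
[0.45549957 0.21453602 0.03111367]
```

View pics/w2.png

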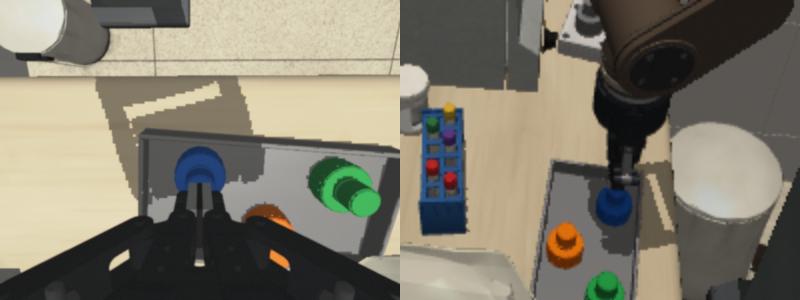

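In the wrist picture the fingers are shut at about (200,190), with the blue skirt still showing at (200,168). In the side picture the cap stands upright in front of the fingers. I'll measure where it is now before moving.

```bash
python3 - <<'E'
from h import *
for n in('wrist','side'):
    c=cam(n); im=c['image'];W=cloud(c);hsv=cv2.cvtColor(im,cv2.COLOR_BGR2HSV)
    m=(hsv[...,0]>=100)&(hsv[...,0]<=130)&(hsv[...,1]>110)&(hsv[...,2]>25)&(abs(W[...,0]-.455)<.06)&(abs(W[...,1]-.215)<.06)
    for lo,hi in((.0,.022),(.022,.032),(.034,.044),(.044,.06)):
        P=W[m&(W[...,2]>lo)&(W[...,2]<hi)]
        if len(P): print(n,lo,len(P),P.min(0).round(4),P.max(0).round(4),((P.min(0)+P.max(0))/2).round(4))
    if n=='wrist':
        cv2.imwrite('pics/w3.png',cv2.resize(im[180:340,200:360],(640,640))[:600])
E
```

```text
wrist 0.0 381 [0.4348 0.1926 0.0027] [0.476  0.2323 0.022 ] [0.4554 0.2124 0.0123]
wrist 0.022 2081 [0.4349 0.1948 0.022 ] [0.4664 0.2341 0.0319] [0.4506 0.2145 0.027 ]
wrist 0.034 269 [0.4439 0.2045 0.034 ] [0.4536 0.2257 0.0439] [0.4488 0.2151 0.0389]
wrist 0.044 559 [0.4441 0.2041 0.044 ] [0.4555 0.2257 0.051 ] [0.4498 0.2149 0.0475]
side 0.0 74 [0.4336 0.1832 0.0027] [0.475  0.2359 0.0217] [0.4543 0.2095 0.0122]
side 0.022 138 [0.4369 0.2006 0.0227] [0.4752 0.2355 0.0318] [0.456  0.2181 0.0272]
side 0.034 24 [0.4449 0.2169 0.0342] [0.4655 0.2262 0.0439] [0.4552 0.2216 0.0391]
side 0.044 42 [0.4457 0.2159 0.0444] [0.4662 0.2263 0.0547] [0.456  0.2211 0.0495]
```

View pics/w3.png

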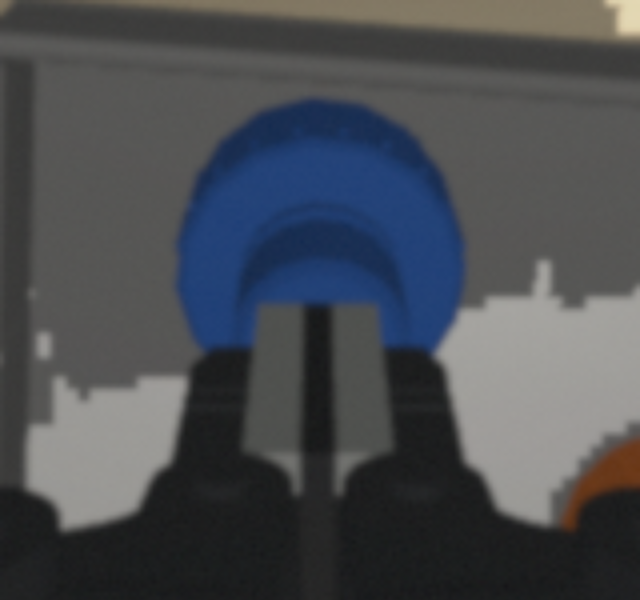

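The cap hasn't moved: it is still upright at (0.455, 0.215). The shut pads end at crop (320,305), and they seem to sit over or behind the grip rather than round it. I'll measure the fingertips from the depth map.

```bash
python3 - <<'E'
from h import *
c=cam('wrist');W=cloud(c); print(state()['ee_pos'], -c['R'].T@c['t'])
for v in(245,250,254,256,258,262,270,280,290): print(v,[W[v,u].round(4).tolist() for u in(262,272,287)])
d=cam('side');W=cloud(d);v,u=np.indices(W.shape[:2]);hsv=cv2.cvtColor(d['image'],cv2.COLOR_BGR2HSV)
m=(abs(W[...,0]-.456)<.03)&(abs(W[...,1]-.215)<.045)&(hsv[...,1]<90)&(W[...,2]>.033)
P=W[m];print(len(P),P.min(0)); o=P[np.argsort(P[:,2])[:15]];print(o.round(4))
E
```

```text
[0.45549403 0.21450217 0.03109538] [0.38746357 0.21465877 0.1979753 ]
245 [[0.4499, 0.2055, 0.0345], [0.4452, 0.211, 0.0469], [0.4445, 0.2182, 0.0487]]
250 [[0.4493, 0.2059, 0.043], [0.4467, 0.2111, 0.0496], [0.447, 0.2182, 0.049]]
254 [[0.4494, 0.2062, 0.0479], [0.4488, 0.211, 0.0493], [0.4487, 0.2182, 0.0496]]
256 [[0.4497, 0.2063, 0.0496], [0.4449, 0.2113, 0.061], [0.4451, 0.2179, 0.0608]]
258 [[0.4512, 0.2062, 0.0487], [0.4454, 0.2113, 0.0622], [0.4453, 0.2179, 0.0624]]
262 [[0.453, 0.2062, 0.0492], [0.4455, 0.2114, 0.0662], [0.445, 0.2177, 0.0675]]
270 [[0.4493, 0.2071, 0.066], [0.4451, 0.2116, 0.075], [0.4455, 0.2176, 0.0742]]
280 [[0.445, 0.208, 0.0839], [0.4446, 0.2118, 0.0847], [0.4454, 0.2174, 0.0831]]
290 [[0.4454, 0.2084, 0.0907], [0.4451, 0.2119, 0.0914], [0.4447, 0.2172, 0.0921]]
2187 [0.42600538 0.17000565 0.05881876]
[[0.4472 0.2203 0.0588]
 [0.4455 0.2204 0.0629]
 [0.4654 0.2223 0.063 ]
 [0.4478 0.2213 0.0639]
 [0.4633 0.2229 0.0641]
 [0.4655 0.2205 0.0641]
 [0.4633 0.221  0.0651]
 [0.4658 0.2205 0.0679]
 [0.4636 0.2204 0.0681]
 [0.4571 0.2252 0.0681]
 [0.4506 0.2276 0.0686]
 [0.455  0.226  0.0696]
 [0.4552 0.2292 0.0703]
 [0.4662 0.2205 0.0715]
 [0.451  0.2274 0.0721]]
```

Both cameras put the shut fingertips at z≈0.060 while the reported TCP is at 0.031. The real tips are therefore about 29 mm above the reported point, and the fingers closed just above the grip. The cap is untouched. I'll open, go 28 mm lower and close again.

Request:
{"name": "servo_tool", "arguments": {
  "rows": "0 0 0 0 -1;0 0 0 0 -1;0 0 0 0 -1;0 0 0 0 -1;0 0 0 0 -1;0 0 0 0 -1;0 0 0 0 -1;0 0 0 0 -1"
}}

```text
time_s: 4.42
ee_pos: [0.4555, 0.2145, 0.0311]
ee_rot: [[-1.0, 0.005, 0.0], [0.005, 1.0, -0.0], [-0.0, -0.0, -1.0]]
wrist_force: [0.1, 0.4, 0.1]
width: 0.999
grip_force: 0.0
```

Request:
{"name": "servo_tool", "arguments": {
  "rows": "0 0 0.007 0 -1;0 0 0.007 0 -1;0 0 0.007 0 -1;0 0 0.006 0 -1;0 0 0 0 -1;0 0 0 0 -1"
}}

```text
time_s: 4.92
ee_pos: [0.4549, 0.2144, 0.0032]
ee_rot: [[-1.0, 0.005, -0.002], [0.005, 1.0, -0.0], [0.002, -0.0, -1.0]]
wrist_force: [1.0, 0.8, 0.0]
width: 1.001
grip_force: 0.0
```

Request:
{"name": "servo_tool", "arguments": {
  "rows": "0 0 0 0 1;0 0 0 0 1;0 0 0 0 1;0 0 0 0 1;0 0 0 0 1;0 0 0 0 1;0 0 0 0 1;0 0 0 0 1"
}}

```text
time_s: 5.58
ee_pos: [0.456, 0.2146, 0.0046]
ee_rot: [[-1.0, 0.005, 0.001], [0.005, 1.0, 0.0], [-0.001, 0.0, -1.0]]
wrist_force: [-0.6, 0.5, 3.1]
width: 0.239
grip_force: 48.9
```

The cap is gripped, with width 0.239 and 49 N. Lift it and move toward the manifold.

Request:
{"name": "servo_tool", "arguments": {
  "rows": "0 0 -0.005 0 1;0 0 -0.01 0 1;0 0 -0.02 0 1;0 0 -0.025 0 1;0 0 -0.03 0 1;0 0 -0.03 0 1;0 0 -0.015 0 1;0 0 0 0 1"
}}

```text
time_s: 6.25
ee_pos: [0.4585, 0.2153, 0.1447]
ee_rot: [[-1.0, 0.005, 0.01], [0.005, 1.0, 0.002], [-0.01, 0.002, -1.0]]
wrist_force: [0.5, -0.0, -0.2]
width: 0.233
grip_force: 48.9
```

Request:
{"name": "servo_tool", "arguments": {
  "rows": "0 -0.02 0 0 1;0 -0.035 0 0 1;0 -0.04 0 0 1;0 -0.04 0 0 1;0 -0.04 0 0 1;0 -0.04 0 0 1;0 -0.04 0 0 1;0 -0.02 0 0 1"
}}

```text
time_s: 6.92
ee_pos: [0.4531, -0.0637, 0.1381]
ee_rot: [[-1.0, 0.008, -0.002], [0.008, 1.0, -0.001], [0.002, -0.001, -1.0]]
wrist_force: [1.2, 0.3, -0.3]
width: 0.237
grip_force: 49.0
```

Request:
{"name": "servo_tool", "arguments": {
  "rows": "0 0 0 0 1;0 0 0 0 1;0 0 0 0 1;0 0 0 0 1"
}}

```text
time_s: 7.25
ee_pos: [0.4537, -0.0592, 0.1384]
ee_rot: [[-1.0, 0.003, -0.001], [0.003, 1.0, 0.001], [0.001, 0.001, -1.0]]
wrist_force: [0.5, -0.5, -0.2]
width: 0.236
grip_force: 49.0
```

```bash
python3 - <<'E'
from h import *
s=state();print(s['ee_pos'],s['wrist_force'],s['width'],s['grip_force'])
for n in('wrist','scene','side'):
    c=cam(n);np.savez(n+'4.npz',**c); im=c['image'];W=cloud(c);hsv=cv2.cvtColor(im,cv2.COLOR_BGR2HSV)
    m=(hsv[...,0]>=100)&(hsv[...,0]<=130)&(hsv[...,1]>110)&(hsv[...,2]>25)&(np.abs(W-[s['ee_pos'][0],s['ee_pos'][1],s['ee_pos'][2]+.02]).max(-1)<.06)
    P=W[m]; print(n,len(P),P.min(0).round(4) if len(P) else'',P.max(0).round(4) if len(P) else '')
a,b,c=[np.load(n+'4.npz')['image'] for n in('wrist','scene','side')]
cv2.imwrite('pics/v4.png',np.hstack([cv2.resize(a,(480,360)),cv2.resize(c[130:270,250:374],(320,360))]))
E
```

```text
[ 0.4536978  -0.05917575  0.13843598] [ 0.52023572 -0.47777193 -0.23795158] 0.2356859633818636 49.03125464916229
wrist 4950 [ 0.4327 -0.0782  0.1405] [ 0.4637 -0.0407  0.1875]
scene 103 [ 0.432  -0.0745  0.141 ] [ 0.4644 -0.0327  0.1878]
side 146 [ 0.4355 -0.0735  0.1399] [ 0.4733 -0.0364  0.1843]
```

View pics/v4.png

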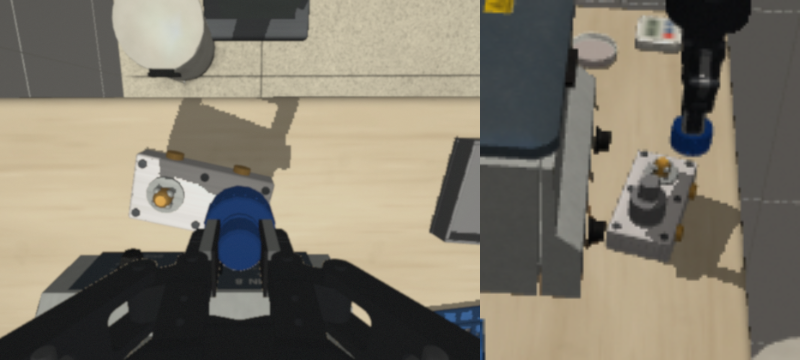

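The cap is held upright in the pads. In the wrist view the open port's seat is at (164,194), which is full-image (191,226), and it is unobstructed. Now measure it.

```bash
python3 - <<'E'
from h import *
for n,(u0,v0,r) in dict(wrist=(191,226,30),scene=(318,215,14),side=(320,200,14)).items():
    f=n+('4' if n!='scene' else '0')
    c=dict(np.load(f+'.npz'));im=c['image'];W=cloud(c);hsv=cv2.cvtColor(im,cv2.COLOR_BGR2HSV);v,u=np.indices(im.shape[:2])
    if n=='side': u0,v0=250+662*124/800*0+ (662-480)*124/320,130+165*140/360
    roi=np.hypot(u-u0,v-v0)<r
    b=roi&(hsv[...,0]>10)&(hsv[...,0]<30)&(hsv[...,1]>130)
    P=W[b&(W[...,2]>.04)]; print(n,'brass',len(P),((P.min(0)+P.max(0))/2).round(4),np.ptp(P,0).round(4),'top',P[P[:,2]>.047].mean(0).round(4))
    P=W[roi&(W[...,2]>.0325)&(W[...,2]<.038)&~b]; print('seat',len(P),((P.min(0)+P.max(0))/2).round(4),np.ptp(P,0).round(4))
    if n=='wrist':
        cv2.imwrite('pics/p5.png',cv2.resize(im[175:275,130:260],(780,600),interpolation=cv2.INTER_CUBIC))
        g=cv2.cvtColor(im,cv2.COLOR_BGR2GRAY); print(g[226,160:225]); print(g[195:258,180])
E
```

```text
wrist brass 272 [ 0.4721 -0.1323  0.046 ] [0.0158 0.0151 0.0113] top [ 0.4726 -0.1325  0.0493]
seat 704 [ 0.473  -0.133   0.0351] [0.0369 0.0369 0.0051]
[218 218 219 218 219 219 219 219 219 217 202 177 167 166 165 165 164 163
 155 133 108 100 101  99 100  99 100 103 104 106 105 102  99  95  99 121
 151 172 169 151 132 117 111 140 167 174 177 178 178 179 179 180 175 155
 141 184 220 226 226 226 227 226 226 227 227]
[224 223 223 223 222 223 221 221 221 221 224 224 219 199 174 163 166 167
 167 168 169 169 167 154 138 130 135 144 150 146 129 108  97  93  95 104
 109 115 119 119 113 118 128 135 140 145 155 165 179 197 211 216 217 218
 219 218 220 221 222 221 222 220 219]
scene brass 11 [ 0.4707 -0.1332  0.0505] [0.0128 0.0159 0.0101] top [ 0.4715 -0.1322  0.0502]
seat 90 [ 0.4679 -0.1251  0.0352] [0.0696 0.0868 0.0054]
side brass 21 [ 0.4729 -0.1302  0.0493] [0.0144 0.0157 0.0122] top [ 0.4735 -0.1299  0.0507]
seat 68 [ 0.4727 -0.1269  0.0351] [0.0635 0.0753 0.0051]
```

View pics/p5.png

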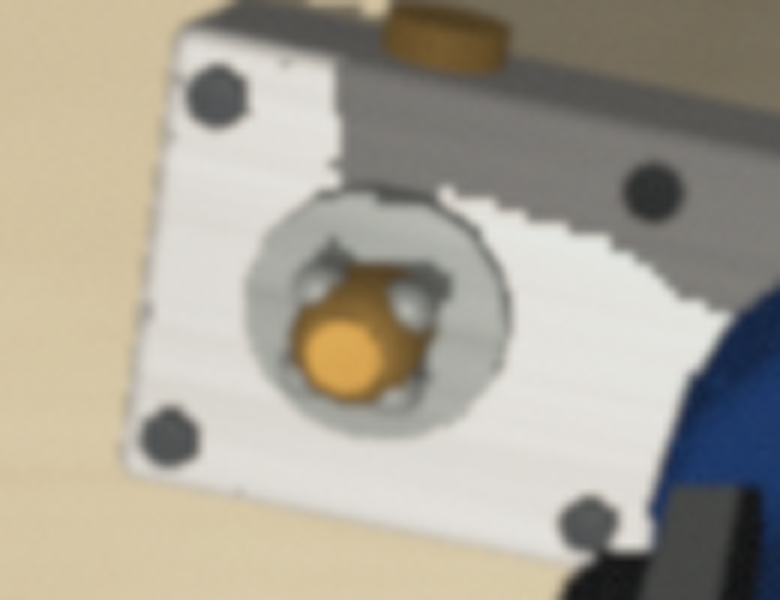

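The crop shows the seat circle centred at about (378,313), which is full-image (193.0,227.2), and the brass nose top at (344,358), full-image (187.3,234.7).

```bash
python3 - <<'E'
from h import *
c=dict(np.load('wrist4.npz')); print(ray(c,193,227.2,.034),ray(c,187.3,234.7,.051))
im=c['image'];W=cloud(c);hsv=cv2.cvtColor(im,cv2.COLOR_BGR2HSV)
m=(hsv[...,0]>=100)&(hsv[...,0]<=130)&(hsv[...,1]>110)&(hsv[...,2]>25)&(np.abs(W-[.4537,-.059,.16]).max(-1)<.05)
for z,t in((.1645,.004),(.187,.004)):
    P=W[m&(abs(W[...,2]-z)<t)][:,:2]
    # outer-edge circle fit on camera side: extreme x per y bin
    y=P[:,1]; B=np.array([[P[np.abs(y-q)<.0005,0].min(),q] for q in np.arange(y.min()+.002,y.max()-.002,.001) if (np.abs(y-q)<.0005).any()])
    A=np.c_[2*B,np.ones(len(B))]; s=np.linalg.lstsq(A,(B**2).sum(1),rcond=None)[0]; print(z,s[:2],np.sqrt(s[2]+s[0]**2+s[1]**2))
E
```

```text
[ 0.47293311 -0.1323995   0.034     ] [ 0.4737725  -0.13283874  0.051     ]
0.1645 [ 0.45315889 -0.05918455] 0.019406291955255332
0.187 [ 0.45283729 -0.05899919] 0.009832778821585808
```

Request:
{"name": "servo_tool", "arguments": {
  "rows": "-0.005 -0.02 0 0 1;-0.005 -0.02 0 0 1;-0.005 -0.02 0 0 1;-0.005 -0.0135 0 0 1;0 0 0.02 0 1;0 0 0.03 0 1;0 0 0 0 1;0 0 0 0 1"
}}

```text
time_s: 8.07
ee_pos: [0.4724, -0.1329, 0.0875]
ee_rot: [[-1.0, 0.004, -0.004], [0.004, 1.0, 0.002], [0.004, 0.002, -1.0]]
wrist_force: [-0.2, 0.4, 0.9]
width: 0.236
grip_force: 49.1
```

Request:
{"name": "servo_tool", "arguments": {
  "rows": "0 0 0 0 1;0 0 0 0 1;0 0 0 0 1"
}}

```text
time_s: 8.32
ee_pos: [0.475, -0.1344, 0.091]
ee_rot: [[-1.0, 0.004, 0.003], [0.004, 1.0, -0.001], [-0.003, -0.001, -1.0]]
wrist_force: [0.7, 0.0, 0.2]
width: 0.235
grip_force: 49.0
```

```bash
python3 - <<'E'
from h import *
s=state();e=s['ee_pos'];print(e,s['ee_rot'].round(4).tolist(),s['wrist_force'])
c=cam('wrist');im=c['image'];W=cloud(c);hsv=cv2.cvtColor(im,cv2.COLOR_BGR2HSV)
m=(hsv[...,0]>=100)&(hsv[...,0]<=130)&(hsv[...,1]>110)&(hsv[...,2]>25)&(np.abs(W-[e[0],e[1],e[2]+.02]).max(-1)<.05)
for z,t in((e[2]+.026,.004),(e[2]+.0485,.004)):
    P=W[m&(abs(W[...,2]-z)<t)]; print(np.median(P[:,2])); P=P[:,:2]
    y=P[:,1]; B=np.array([[P[np.abs(y-q)<.0005,0].min(),q] for q in np.arange(y.min()+.002,y.max()-.002,.001) if (np.abs(y-q)<.0005).any()])
    A=np.c_[2*B,np.ones(len(B))]; s=np.linalg.lstsq(A,(B**2).sum(1),rcond=None)[0]; print(z,s[:2],np.sqrt(s[2]+s[0]**2+s[1]**2))
v,u=np.indices(im.shape[:2]);P=W[(W[...,2]>.0325)&(W[...,2]<.038)&(np.hypot(W[...,0]-.473,W[...,1]+.1325)<.022)];print(len(P),P.min(0),P.max(0))
cv2.imwrite('pics/p6.png',im[150:330,160:400].repeat(3,0).repeat(3,1)[:540])
E
```

```text
[ 0.47503973 -0.13439708  0.09096461] [[-1.0, 0.0043, 0.0029], [0.0043, 1.0, -0.0015], [-0.0029, -0.0015, -1.0]] [0.65613838 0.00132689 0.22205481]
0.11373400512036978
0.11696461197602089 [ 0.47458077 -0.13438594] 0.019471293687129312
0.1358255006264515
0.1394646119760209 [ 0.47333932 -0.13417633] 0.008998304995652478
705 [ 0.45442466 -0.15147481  0.03250188] [ 0.47763717 -0.11506966  0.03780693]
```

Request:
{"name": "servo_tool", "arguments": {
  "rows": "0 0 0.006 0 1;0 0 0.006 0 1;0 0 0.006 0 1;0 0 0.006 0 1;0 0 0 0 1;0 0 0 0 1;0 0 0 0 1;0 0 0 0 1"
}}

```text
time_s: 9.03
ee_pos: [0.4741, -0.1342, 0.0654]
ee_rot: [[-1.0, 0.005, 0.0], [0.005, 1.0, -0.0], [-0.0, -0.0, -1.0]]
wrist_force: [-0.4, 0.4, -1.6]
width: 0.234
grip_force: 49.0
```

Request:
{"name": "servo_tool", "arguments": {
  "rows": "0 0 0 0 1;0 0 0 0 1;0 0 0 0 1;0 0 0 0 1;0 0 0 0 1;0 0 0 0 1;0 0 0 0 1;0 0 0 0 1"
}}

```text
time_s: 9.7
ee_pos: [0.4738, -0.1341, 0.0651]
ee_rot: [[-1.0, 0.005, -0.0], [0.005, 1.0, 0.0], [0.0, 0.0, -1.0]]
wrist_force: [0.3, -0.0, -0.0]
width: 0.235
grip_force: 49.0
```

```bash
cat > chk.py <<'E'
from h import *
s=state();e=s['ee_pos'];print(e,s['ee_rot'].round(4).tolist(),s['wrist_force'])
c=cam('wrist');im=c['image'];W=cloud(c);hsv=cv2.cvtColor(im,cv2.COLOR_BGR2HSV)
m=(hsv[...,0]>=100)&(hsv[...,0]<=130)&(hsv[...,1]>110)&(hsv[...,2]>25)&(np.abs(W-[e[0],e[1],e[2]+.02]).max(-1)<.05)
for z,t in((e[2]+.024,.004),(e[2]+.0455,.004)):
    P=W[m&(abs(W[...,2]-z)<t)]; print('z',np.median(P[:,2])); P=P[:,:2]
    y=P[:,1]; B=np.array([[P[np.abs(y-q)<.0005,0].min(),q] for q in np.arange(y.min()+.002,y.max()-.002,.001) if (np.abs(y-q)<.0005).any()])
    A=np.c_[2*B,np.ones(len(B))]; q=np.linalg.lstsq(A,(B**2).sum(1),rcond=None)[0]; print(q[:2],np.sqrt(q[2]+q[0]**2+q[1]**2))
# skirt top plane tilt
P=W[m&(abs(W[...,2]-e[2]-.023)<.003)]; a=np.linalg.lstsq(np.c_[P[:,:2],np.ones(len(P))],P[:,2],rcond=None)[0]; print('tilt',a[:2])
P=W[(W[...,2]>.0325)&(W[...,2]<.038)&(np.hypot(W[...,0]-.473,W[...,1]+.1325)<.022)]
if len(P): print('seat',len(P),P.min(0),P.max(0))
cv2.imwrite('pics/chk.png',im[150:330,160:400].repeat(3,0).repeat(3,1))
E
python3 chk.py
```

```text
[ 0.47382125 -0.13406357  0.06512999] [[-1.0, 0.0048, -0.0], [0.0048, 1.0, 0.0], [0.0, 0.0, -1.0]] [ 0.2546137  -0.01718044 -0.04890901]
z 0.08761747215411042
[ 0.47304933 -0.13403016] 0.01965398802367736
z 0.10947796497151713
[ 0.47317233 -0.13394894] 0.010895634100463868
tilt [0.10570876 0.00240637]
seat 529 [ 0.45445962 -0.15106281  0.03250115] [ 0.47156807 -0.11492468  0.03492663]
```

Seat y is about -0.1328 and the cap is at -0.1340, so I'll correct by 1.2 mm and come down to just above the balls.

Request:
{"name": "servo_tool", "arguments": {
  "rows": "0 0.0012 0.002 0 1;0 0 0.003 0 1;0 0 0.003 0 1;0 0 0.003 0 1;0 0 0.002 0 1;0 0 0.001 0 1;0 0 0 0 1;0 0 0 0 1"
}}

```text
time_s: 10.42
ee_pos: [0.4739, -0.1329, 0.0511]
ee_rot: [[-1.0, 0.005, -0.0], [0.005, 1.0, 0.0], [0.0, 0.0, -1.0]]
wrist_force: [-0.3, 0.8, 0.7]
width: 0.236
grip_force: 49.0
```

Request:
{"name": "servo_tool", "arguments": {
  "rows": "0 0 0.001 0 1;0 0 0.001 0 1;0 0 0.001 0 1;0 0 0.001 0 1;0 0 0 0 1;0 0 0 0 1;0 0 0 0 1"
}}

```text
time_s: 11.0
ee_pos: [0.4739, -0.1329, 0.0471]
ee_rot: [[-1.0, 0.005, 0.0], [0.005, 1.0, -0.0], [-0.0, -0.0, -1.0]]
wrist_force: [0.0, 0.7, 0.0]
width: 0.234
grip_force: 49.0
```

No contact yet and no side load. Next, a slow press in 0.5 mm rows.

Request:
{"name": "servo_tool", "arguments": {
  "rows": "0 0 0.0005 0 1;0 0 0.0005 0 1;0 0 0.0005 0 1;0 0 0.0005 0 1;0 0 0.0005 0 1;0 0 0.0005 0 1;0 0 0 0 1;0 0 0 0 1"
}}

```text
time_s: 11.67
ee_pos: [0.474, -0.1332, 0.0443]
ee_rot: [[-1.0, 0.005, 0.0], [0.005, 1.0, -0.001], [-0.0, -0.001, -1.0]]
wrist_force: [0.4, -1.2, 0.1]
width: 0.237
grip_force: 49.1
```

Request:
{"name": "servo_tool", "arguments": {
  "rows": "0 0 0.0005 0 1;0 0 0.0005 0 1;0 0 0.0005 0 1;0 0 0.0005 0 1;0 0 0 0 1;0 0 0 0 1"
}}

```text
time_s: 12.17
ee_pos: [0.4746, -0.1334, 0.0434]
ee_rot: [[-1.0, 0.005, 0.001], [0.005, 1.0, -0.001], [-0.001, -0.001, -1.0]]
wrist_force: [-1.3, -0.7, 5.6]
width: 0.236
grip_force: 49.8
```

Request:
{"name": "servo_tool", "arguments": {
  "rows": "0 0 0.0005 0 1;0 0 0.0005 0 1;0 0 0 0 1;0 0 0 0 1"
}}

```text
time_s: 12.5
ee_pos: [0.4748, -0.1334, 0.0428]
ee_rot: [[-1.0, 0.005, 0.001], [0.005, 1.0, -0.001], [-0.001, -0.001, -1.0]]
wrist_force: [-2.3, 0.4, 8.6]
width: 0.235
grip_force: 50.1
```

Request:
{"name": "servo_tool", "arguments": {
  "rows": "0 0 0.0005 0 1;0 0 0.0005 0 1;0 0 0 0 1;0 0 0 0 1"
}}

```text
time_s: 12.83
ee_pos: [0.4747, -0.1334, 0.0418]
ee_rot: [[-1.0, 0.004, 0.001], [0.004, 1.0, -0.001], [-0.001, -0.001, -1.0]]
wrist_force: [-2.7, -0.7, 7.5]
width: 0.234
grip_force: 50.0
```

Request:
{"name": "servo_tool", "arguments": {
  "rows": "0.0005 0 0.0005 0 1;0 0 0.0005 0 1;0 0 0 0 1;0 0 0 0 1"
}}

```text
time_s: 13.17
ee_pos: [0.4741, -0.1333, 0.0402]
ee_rot: [[-1.0, 0.005, 0.002], [0.005, 1.0, -0.001], [-0.002, -0.001, -1.0]]
wrist_force: [-0.0, -0.8, 4.1]
width: 0.235
grip_force: 49.7
```

Request:
{"name": "servo_tool", "arguments": {
  "rows": "0 0 0.0005 0 1;0 0 0.0005 0 1;0 0 0 0 1;0 0 0 0 1"
}}

```text
time_s: 13.5
ee_pos: [0.4734, -0.133, 0.0375]
ee_rot: [[-1.0, 0.005, 0.001], [0.005, 1.0, -0.001], [-0.001, -0.001, -1.0]]
wrist_force: [0.6, -2.8, -2.1]
width: 0.236
grip_force: 49.0
```

The cap has clicked: the balls now pull it down at -2.1 N. I'll keep following down to the hard seat and on to about 10 N.

Request:
{"name": "servo_tool", "arguments": {
  "rows": "0 0 0.0005 0 1;0 0 0.0005 0 1;0 0 0.0005 0 1;0 0 0.0005 0 1;0 0 0.0005 0 1;0 0 0.0005 0 1;0 0 0 0 1;0 0 0 0 1"
}}

```text
time_s: 14.17
ee_pos: [0.4733, -0.1328, 0.035]
ee_rot: [[-1.0, 0.005, -0.0], [0.005, 1.0, 0.0], [0.0, 0.0, -1.0]]
wrist_force: [2.1, -2.4, -5.0]
width: 0.235
grip_force: 49.0
```

Request:
{"name": "servo_tool", "arguments": {
  "rows": "0 0 0.0005 0 1;0 0 0.0005 0 1;0 0 0 0 1;0 0 0 0 1"
}}

```text
time_s: 14.5
ee_pos: [0.4734, -0.1328, 0.0346]
ee_rot: [[-1.0, 0.005, -0.0], [0.005, 1.0, 0.0], [0.0, 0.0, -1.0]]
wrist_force: [0.8, -1.2, 1.0]
width: 0.237
grip_force: 49.3
```

Request:
{"name": "servo_tool", "arguments": {
  "rows": "0 0 0.0005 0 1;0 0 0.0005 0 1;0 0 0 0 1;0 0 0 0 1;0 0 0 0 1"
}}

```text
time_s: 14.92
ee_pos: [0.4735, -0.1328, 0.0345]
ee_rot: [[-1.0, 0.005, -0.001], [0.005, 1.0, 0.0], [0.001, 0.0, -1.0]]
wrist_force: [-2.4, 0.9, 7.0]
width: 0.236
grip_force: 50.1
```

Request:
{"name": "servo_tool", "arguments": {
  "rows": "0.0003 0 0.0005 0 1;0 0 0 0 1;0 0 0 0 1;0 0 0 0 1;0 0 0 0 1"
}}

```text
time_s: 15.33
ee_pos: [0.4735, -0.1328, 0.0345]
ee_rot: [[-1.0, 0.005, -0.0], [0.005, 1.0, 0.0], [0.0, 0.0, -1.0]]
wrist_force: [-2.7, 1.6, 9.6]
width: 0.233
grip_force: 50.2
```

```bash
python3 chk.py; python3 - <<'E'
from h import *
im=cv2.imread('pics/chk.png'); d=cam('scene')['image'][190:250,280:350]; e=cam('side')['image'][170:240,285:350]
cv2.imwrite('pics/fin.png',np.hstack([im[:360,150:550],cv2.resize(e,(340,360),interpolation=2)])); print(state()['wrist_force'])
E
```

```text
[ 0.47349487 -0.13278135  0.03448225] [[-1.0, 0.0047, -0.0002], [0.0047, 1.0, 0.0005], [0.0002, 0.0005, -1.0]] [-2.70274398  1.62211739  9.61419366]
z 0.05701828623727501
[ 0.47316956 -0.13269844] 0.020086908540701085
z 0.07888513649618598
[ 0.47313461 -0.13288478] 0.011255939057072705
tilt [0.10604065 0.00074218]
seat 116 [ 0.45287463 -0.1500876   0.03315315] [ 0.4635154  -0.11514019  0.03799121]
[-3.50779246  1.45796779 10.18149387]
```

View pics/fin.png

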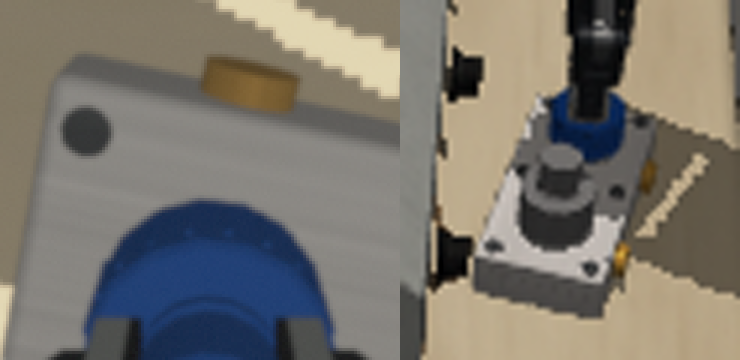

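The cap sits flush on the seat, hard against its stop (z no longer drops as force rises) and level with its neighbour. I'll hold at about 10 N.

Request:
{"name": "servo_tool", "arguments": {
  "rows": "0 0 0 0 1;0 0 0 0 1;0 0 0 0 1;0 0 0 0 1;0 0 0 0 1;0 0 0 0 1;0 0 0 0 1;0 0 0 0 1"
}}

```text
time_s: 16.15
ee_pos: [0.4735, -0.1328, 0.0345]
ee_rot: [[-1.0, 0.005, -0.0], [0.005, 1.0, 0.0], [0.0, 0.0, -1.0]]
wrist_force: [-3.4, 1.2, 9.3]
width: 0.235
grip_force: 50.2
```

Request:
{"name": "servo_tool", "arguments": {
  "rows": "0 0 0 0 1;0 0 0 0 1;0 0 0 0 1;0 0 0 0 1;0 0 0 0 1;0 0 0 0 1;0 0 0 0 1;0 0 0 0 1"
}}

```text
time_s: 16.82
ee_pos: [0.4735, -0.1328, 0.0345]
ee_rot: [[-1.0, 0.005, -0.0], [0.005, 1.0, 0.0], [0.0, 0.0, -1.0]]
wrist_force: [-2.7, 1.1, 9.6]
width: 0.234
grip_force: 50.2
```

Request:
{"name": "servo_tool", "arguments": {
  "rows": "0 0 0 0 1;0 0 0 0 1;0 0 0 0 1;0 0 0 0 1;0 0 0 0 1;0 0 0 0 1;0 0 0 0 1;0 0 0 0 1"
}}

```text
time_s: 17.48
ee_pos: [0.4735, -0.1328, 0.0345]
ee_rot: [[-1.0, 0.005, -0.0], [0.005, 1.0, 0.0], [0.0, 0.0, -1.0]]
wrist_force: [-3.3, 1.3, 9.7]
width: 0.231
grip_force: 50.2
```

Request:
{"name": "servo_tool", "arguments": {
  "rows": "0 0 0 0 1;0 0 0 0 1;0 0 0 0 1;0 0 0 0 1;0 0 0 0 1;0 0 0 0 1;0 0 0 0 1;0 0 0 0 1"
}}

```text
time_s: 18.15
ee_pos: [0.4735, -0.1328, 0.0345]
ee_rot: [[-1.0, 0.005, -0.0], [0.005, 1.0, 0.0], [0.0, 0.0, -1.0]]
wrist_force: [-3.0, 0.6, 10.6]
width: 0.233
grip_force: 50.2
```

```bash
python3 -c "
from h import *
print(close_job())"
```

```text
the job is handed in; nothing more can be done
None
```

The blue cap clicked home and sits flush on the open port; I held it at about 10 N for nearly 3 s and handed the job in at 18 s, still gripping and pressing, after a first grasp that closed just above the cap without moving it.

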